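# Wipe the pottery chips off the sorting board

## Robot

A 6-joint arm with a two-finger parallel gripper is mounted at the origin on a cart in front of the work surface, level with it; the furniture and walls round the work are solid. World frame = base frame: x ahead of the robot, y to its left, z up, the work surface at z = 0. Lengths are in m, angles in rad, forces in N, time in s.
With the tool pointing down it reaches from about 0.275 to 0.825 m from the base axis. Payload 4.9 kg.
Tool frame: the origin (TCP) lies midway between the tips of the shut fingers; the grasp point (between the pads) lies 19 mm behind it (bot.grip_depth is the distance from the TCP to the grasp point, in m); y points along the fingers, x is the direction in which the jaws open and shut, and the axes are right-handed (so a half turn about y gives the same grasp; the last joint's range is limited). The gripper opens to 85 mm and grips with 20 to 120 N. Pads are 22 mm wide; open, the fingers measure 114 mm over their backs; the gripper's body (76 mm by 85 mm) begins 54 mm behind the grasp point. The pads swing forward as they close: fully open they stand 13 mm farther back than shut.
Start: joints at [1.11, 0.326, -0.193, 1.052, 0, 1.437], TCP at [0.177, 0.521, 0.231] pointing down, gripper open.
Joint ranges: [-2.65, 2.65], [-0.97, 1.79], [-1.3, 1.35], [-1.93, 2.1], [-1.47, 1.37], [-3.14, 3.14]. Speed limits (rad/s): [2.57, 2.57, 3.14, 3.14, 3.14, 3.14].

## Interface

Orientations are given as a unit quaternion [w, x, y, z].
In Python, from cell import bot gives the robot as it stands. Calls block until the motion is done:
- bot.move_pose(position, orientation): joint-space move of the TCP to a pose.
- bot.move_linear(position, speed=0.15, rotation=None, until_force=None): straight line of the TCP; rotation=None keeps the orientation; speed is the mean speed in m/s. With until_force (N) it stops when the force on the tool has changed by that much, and returns True; else False.
- bot.goto_joints(angles): joint-space move.
- bot.set_gripper(opening, grasp_force=None): opening from 0.0 (shut) to 1.0 (fully open); grasp_force is the grip in N (None keeps the last); returns when the fingers have stopped.
- bot.wait(seconds).
- bot.solve_ik(position, orientation): joint angles nearest the present ones, or None.
- bot.camera(name): name is "scene" or "top" or "wrist"; returns the picture (400x640x3 uint8, red, green, blue); there is no depth.
- bot.calibration(name): a dict with "mtx" (3x3 intrinsics, pixels), "extrinsics" (4x4, takes a point from world to camera coordinates); the wrist camera has in their place "hand_eye" (4x4, takes a point from camera to tool coordinates, whose origin is the TCP and whose axes are the tool frame's). Camera axes: x right, y down, z forward; pixel columns grow to the right and rows downward; lengths in m; the calibration is good to about 2 mm. A picture is of the moment at which its call begins: read the wrist's pose just before it. calibration takes no time and is no camera call.
A pose or a line that the arm cannot do raises bot.PlanningError and nothing moves.
- bot.close_job(): hands the job in, once; it reports no verdict.
Trained networks look in the newest picture that a camera, given by its name, has taken for a name from the list of things; names that differ only in an ending like _2 or _b are one class to them, and where a whole thing is asked for, a point or a joint stands for the part that bears it (a point fixed in the world has none). Each returns a list of dicts, best first, with "confidence" (0 to 1); they miss things now and then, are a little off and sometimes report something else, mostly with a low value. They report only what shows in the picture. A call takes as long as a camera call.
- bot.search_frame(camera, thing): "bbox" ([left, top, width, height] in pixels, round what is visible of it).
Readings, each from a call of its own:
- bot.read_clock(): time.
- bot.read_joint_positions(): joint angles.
- bot.read_joint_vel(): joint speeds.
- bot.read_joint_efforts(): joint torques, N m.
- bot.read_position(): TCP position.
- bot.read_tool_rot(): TCP orientation.
- bot.read_ft_force(): force on the tool from outside, world axes, zero at the start.
- bot.read_moment(): the same for the moment, N m.
- bot.read_gripper_width(): opening from 0.0 (shut) to 1.0 (fully open).
Only numpy, scipy, OpenCV 4.12 (cv2) and the standard library are available. Lean on these libraries where they do the work, as an engineer would, in place of code of your own. Each camera call takes 0.05 s, during which the arm holds its last target. There are 200 camera calls.

## Task

Take the wooden scraper block by its grip and wipe both pottery chips along the grey sorting board into the sunken trough at its end, pushing them with the scraper and never with the fingers. Then leave the scraper standing upright on the cleared grey deck, let go of.

Things in the scene. Friction and masses are not known exactly. Their poses are not given: they have to be found in the camera images.
- sorting_board: Fixed sorting board 284 x 186 mm in a dark wood rail 8 mm thick, top z = 50. Origin: centre of its underside on the table; x along it from deck to trough (world -y, within 20 deg), z up. In mm: flat grey deck x -134..46, surface z = 40; sunken dark trough x 46..136, floor z = 8; both y -85..85. No wall between them: chips pushed past x = 46 drop in.
- scraper: Loose pale wooden scraper block, 0.13-0.25 kg, standing on the table left of the board. Origin: centre of its underside; z up. Sole 36 (x) x 130 (y) x 22 mm high; its long faces at x = +-18 mm push. On it an upright grip 20 thick (x), 84 long (y), z 22 to 70 mm: pinch it across the 20 mm, fingertips a few mm above the sole. Same either way round.
- chip_a: Loose brown pottery chip, 35 x 27 x 8 mm, lying on the grey deck, its centre within 37 mm of the deck's long centre line and over 85 mm from the deck's end away from the trough. Origin: centre of its underside. The sherds on the table are not part of the job.
- chip_b: Loose brown pottery chip, 27 x 36 x 9 mm, on the deck beside chip_a, within the same limits. Origin: centre of its underside.

How it is judged:
By the outcome, as a careful person would: the job done as asked, in the order asked, and still so for the second after the job is handed in, with the robot touching nothing.
It also fails if it takes over 43 s, if anything falls off the work surface, if the arm or the gripper's body presses on something with over 40 N, if the wrist force passes 120 N, or if a joint passes its speed limit or range.

## Working session

There is one attempt and no reset: what is moved stays moved. The work goes in short steps, each a Python script; the robot and the scene stay as the last script left them, time stands still between calls to the robot, and variables do not carry over. Pictures are saved under pics/ and viewed, about 8 in all and at most 12, crops included, and the job is handed in when it is done.

```bash
mkdir -p pics; ls; python3 - <<'E'
from cell import bot
import cv2,numpy as np
for c in ("top","scene"):
    im=bot.camera(c); cv2.imwrite(f"pics/{c}0.png",im[:,:,::-1])
    for t in ("sorting_board","scraper","chip_a"):
        print(c,t,[( [round(v) for v in d["bbox"]],round(d["confidence"],2)) for d in bot.search_frame(c,t)[:4]])
    k=bot.calibration(c); print(np.round(k["mtx"],1).tolist(),np.round(k["extrinsics"],3).tolist())
print(bot.calibration("wrist"),bot.read_clock(),bot.read_tool_rot())
E
```

```text
pics
top sorting_board [([323, 121, 170, 116], 0.61)]
top scraper []
top chip_a [([405, 157, 13, 21], 0.77), ([393, 193, 16, 18], 0.67)]
[[493.1, 0.0, 317.9], [0.0, 493.1, 200.2], [0.0, 0.0, 1.0]] [[0.019, -1.0, 0.005, 0.034], [-0.998, -0.019, -0.056, 0.521], [0.056, -0.004, -0.998, 0.874], [0.0, 0.0, 0.0, 1.0]]
scene sorting_board [([298, 120, 130, 106], 0.61)]
scene scraper [([284, 240, 24, 66], 0.97)]
scene chip_a [([363, 169, 14, 12], 0.41)]
[[378.2, 0.0, 323.1], [0.0, 378.2, 199.1], [0.0, 0.0, 1.0]] [[-0.615, -0.788, -0.01, 0.358], [-0.586, 0.466, -0.662, 0.322], [0.527, -0.401, -0.749, 0.64], [0.0, 0.0, 0.0, 1.0]]
{'mtx': array([[337.57137663,   0.        , 317.67504241],
       [  0.        , 337.57137663, 197.69414224],
       [  0.        ,   0.        ,   1.        ]]), 'hand_eye': array([[ 9.99999872e-01, -5.05484289e-04,  3.27744460e-05,
         3.95368165e-04],
       [-1.97100976e-04, -3.28689784e-01,  9.44437921e-01,
        -1.43023112e-01],
       [-4.66625905e-04, -9.44437807e-01, -3.28689841e-01,
         8.48288355e-02],
       [ 0.00000000e+00,  0.00000000e+00,  0.00000000e+00,
         1.00000000e+00]])} 0.4 [-0.57463634  0.57471667  0.4119388  -0.41206826]
```

View pics/top0.png

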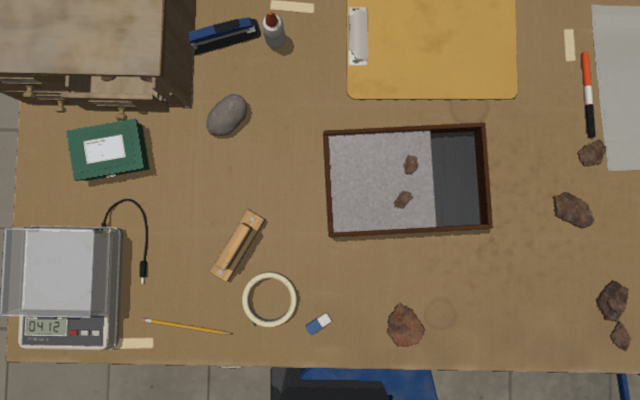

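View pics/scene0.png

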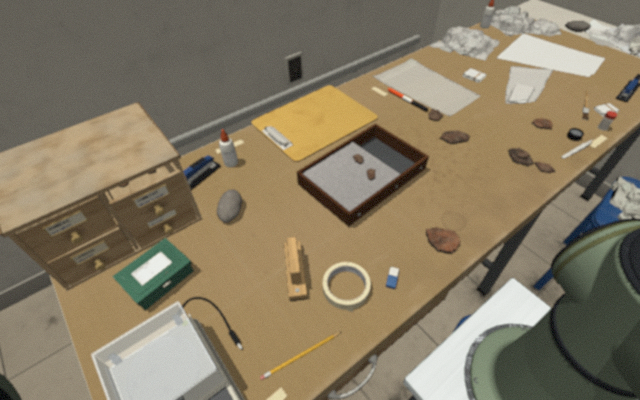

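The top view shows the board at about (323..493, 121..237), with the deck on the left and the trough on the right. The chips are at (411,164) and (402,200), and the scraper is at about (238,245), tilted. I'll enlarge the image to read the corners.

```bash
cat > h.py <<'E'
from cell import bot
import cv2,numpy as np
from scipy.spatial.transform import Rotation as R
def cam(c,pose=None):
    k=bot.calibration(c)
    if c=="wrist":
        p,q=pose; T=np.eye(4); T[:3,:3]=R.from_quat(q,scalar_first=True).as_matrix(); T[:3,3]=p
        return k["mtx"],T@k["hand_eye"]
    return k["mtx"],np.linalg.inv(k["extrinsics"])
def px2w(K,T,uv,z):
    uv=np.atleast_2d(uv).astype(float)
    d=(np.linalg.inv(K)@np.c_[uv,np.ones(len(uv))].T).T@T[:3,:3].T
    return T[:3,3]+d*((z-T[2,3])/d[:,2])[:,None]
def w2px(K,T,P):
    q=(np.atleast_2d(P)-T[:3,3])@T[:3,:3]@K.T
    return q[:,:2]/q[:,2:]
def quat(yaw): # tool down, tool x at yaw
    return (R.from_euler('z',yaw)*R.from_euler('x',np.pi)).as_quat(scalar_first=True)
E
python3 - <<'E'
import cv2,numpy as np
im=cv2.imread("pics/top0.png")
c=im[115:290,200:500]
cv2.imwrite("pics/crop.png",cv2.resize(im[200:290,200:280],None,fx=6,fy=6,interpolation=cv2.INTER_CUBIC))
from h import *
K,T=cam("top")
hsv=cv2.cvtColor(im,cv2.COLOR_BGR2HSV)
# deck: low-saturation bright region in ROI
m=((hsv[...,1]<40)&(hsv[...,2]>110)).astype(np.uint8); r=np.zeros_like(m); r[115:245,318:500]=1; m&=r
cs,_=cv2.findContours(cv2.morphologyEx(m,cv2.MORPH_OPEN,np.ones((3,3))),0,2); b=max(cs,key=cv2.contourArea)
bp=cv2.boxPoints(cv2.minAreaRect(b)); print("deck px",bp.tolist()); P=px2w(K,T,bp,.04); print(P.round(4).tolist(),np.linalg.norm(np.diff(P,axis=0),axis=1))
# pale scraper
m=((hsv[...,2]>150)&(hsv[...,1]>60)).astype(np.uint8); r[:]=0; r[203:287,205:272]=1; m&=r
cs,_=cv2.findContours(m,0,2); b=max(cs,key=cv2.contourArea); bp=cv2.boxPoints(cv2.minAreaRect(b)); P=px2w(K,T,bp,.022)
print("scr",bp.tolist(),P.round(4).tolist(),np.linalg.norm(np.diff(P,axis=0),axis=1),P.mean(0))
for uv in ((411,165),(402,200)): print(px2w(K,T,uv,.045))
# rail outer
m=((hsv[...,2]<90)&(hsv[...,1]>90)).astype(np.uint8); r[:]=0; r[115:245,315:500]=1; m&=r
cs,_=cv2.findContours(cv2.morphologyEx(m,cv2.MORPH_CLOSE,np.ones((3,3))),0,2); b=max(cs,key=cv2.contourArea); bp=cv2.boxPoints(cv2.minAreaRect(b)); P=px2w(K,T,bp,.05)
print("rail",bp.tolist(),P.round(4).tolist(),np.linalg.norm(np.diff(P,axis=0),axis=1),P.mean(0))
E
```

```text
deck px [[327.7320251464844, 135.90884399414062], [430.5524597167969, 130.49725341796875], [435.6022033691406, 226.44198608398438], [332.7817687988281, 231.85357666015625]]
[[0.6326, 0.0288, 0.04], [0.6457, -0.1525, 0.04], [0.4768, -0.1623, 0.04], [0.464, 0.0171, 0.04]] [0.18178214 0.16924322 0.17981267]
scr [[209.07025146484375, 271.164794921875], [239.0572509765625, 221.9861297607422], [255.45013427734375, 231.98178100585938], [225.463134765625, 281.16046142578125]] [[0.3904, 0.2342, 0.022], [0.4783, 0.1836, 0.022], [0.4611, 0.1539, 0.022], [0.3734, 0.2047, 0.022]] [0.101442   0.0342501  0.10134333] [0.42581604 0.19409643 0.022     ]
[[ 0.58318    -0.11747994  0.045     ]]
[[ 0.52162002 -0.1022938   0.045     ]]
rail [[322.49810791015625, 130.33778381347656], [486.41937255859375, 121.82240295410156], [492.16473388671875, 232.42002868652344], [328.24346923828125, 240.93540954589844]] [[0.6403, 0.0383, 0.05], [0.6609, -0.2478, 0.05], [0.4682, -0.2576, 0.05], [0.4484, 0.025, 0.05]] [0.28684975 0.19294359 0.28326788] [ 0.55445428 -0.1105257   0.05      ]
```

View pics/crop.png

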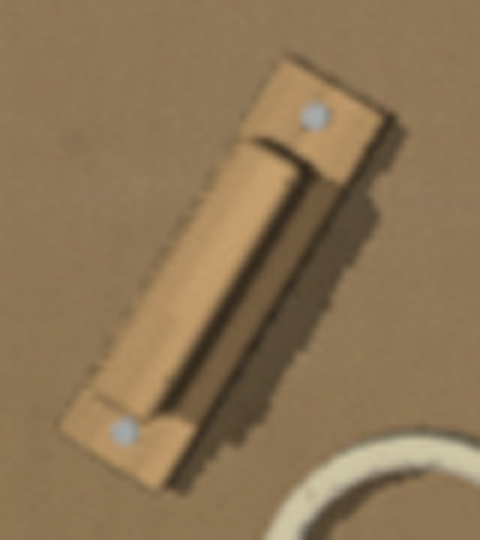

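The crop shows the scraper's sole-top corners at about (247.8,209.2), (264.2,219.5), (226.7,281.7) and (210,270.8). The board fit matches the given sizes (180 x 170 mm). Next I hover over the scraper and look with the wrist camera.

```bash
cat >> h.py <<'E'
def quat(yaw): # tool y down, tool x at yaw
    c,s=np.cos(yaw),np.sin(yaw)
    return R.from_matrix(np.array([[c,0,-s],[s,0,c],[0,-1,0]])).as_quat(scalar_first=True)
BO=np.array([.5568,-.1109]); BX=np.array([.0721,-.9974]); BY=np.array([.9974,.0721])
BYAW=np.arctan2(BX[1],BX[0])
def b2w(x,y,z): return np.r_[BO+x*BX+y*BY,z]
def snap(name):
    p,q=bot.read_position(),bot.read_tool_rot(); im=bot.camera("wrist"); cv2.imwrite(f"pics/{name}.png",im[:,:,::-1]); return cam("wrist",(p,q))
E
python3 - <<'E'
from h import *
K,T=cam("top")
P=px2w(K,T,[(247.8,209.2),(264.2,219.5),(226.7,281.7),(210,270.8)],.022)
print(P.round(4).tolist(),np.linalg.norm(P-np.roll(P,1,0),axis=1)); c=P.mean(0)
l=(P[0]+P[1]-P[2]-P[3])/2; a=np.arctan2(l[1],l[0]); print(c,np.degrees(a))
print("start x,y axes",R.from_quat(bot.read_tool_rot(),scalar_first=True).as_matrix().round(2).tolist(),np.degrees(BYAW))
for o in (np.pi/2,-np.pi/2):
    yg=a+o; yb=BYAW+(0 if abs((BYAW-yg+np.pi)%(2*np.pi)-np.pi)<1.57 else np.pi)
    for p,y in (((c[0],c[1],.14),yg),((c[0],c[1],.026),yg),(b2w(-.1,0,.066),yb),(b2w(.05,0,.066),yb)):
        j=bot.solve_ik(p,quat(y)); print(np.degrees(y).round(1),None if j is None else np.round(j,2))
yg=a+np.pi/2
q=quat(yg)
if bot.solve_ik((c[0],c[1],.14),q) is None: q=quat(a-np.pi/2)
bot.move_pose((c[0],c[1],.16),q)
Kw,Tw=snap("w1"); print("pred px",w2px(Kw,Tw,P).round(1).tolist(), bot.read_clock(), bot.read_joint_positions())
E
```

```text
[[0.5014, 0.1686, 0.022], [0.4836, 0.1389, 0.022], [0.3725, 0.2025, 0.022], [0.3911, 0.2326, 0.022]] [0.12748864 0.03459915 0.1279805  0.03536511]
[0.43713737 0.18565075 0.022     ] -29.935947316146816
start x,y axes [[0.32, -0.0, -0.95], [0.95, -0.0, 0.32], [-0.0, -1.0, 0.0]] -85.86539747748054
60.1 [ 0.25  0.28 -0.52  0.78  0.    0.77]
60.1 [ 0.25  0.44 -0.64  0.49  0.    0.77]
94.1 [-0.15  0.49 -0.41  0.67  0.   -0.23]
94.1 [-0.41  0.54 -0.32  0.71  0.   -0.48]
-119.9 [ 0.25  0.28 -0.52  0.78  0.   -2.37]
-119.9 [ 0.25  0.44 -0.64  0.49  0.   -2.37]
-85.9 [-0.15  0.49 -0.41  0.67  0.    2.91]
-85.9 [-0.41  0.54 -0.32  0.71  0.    2.66]
pred px [[335.0, 250.0], [297.9, 249.4], [294.5, 107.6], [338.2, 109.0]] 2.0333 [ 2.47733131e-01  2.54087355e-01 -4.90439364e-01  8.25761254e-01
  2.64909760e-04  7.68660690e-01]
```

View pics/w1.png

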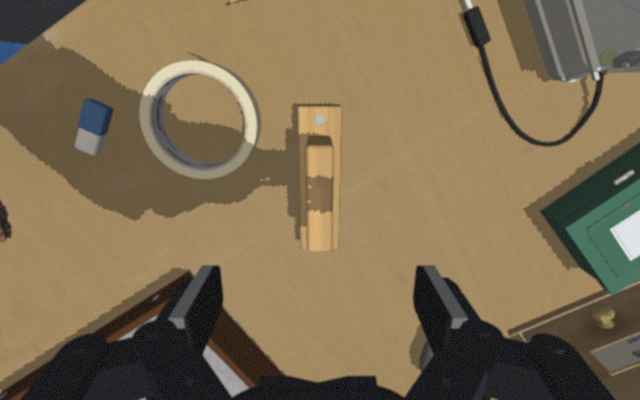

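The wrist view shows the sole's corners at (298,106), (341,106), (339,250) and (302,250). That is about 3 px (2.5 mm) along tool +x from my prediction, and the yaw agrees. I'll grasp with that shift and the jaws partly closed, so they clear the tape ring.

```bash
python3 - <<'E'
from h import *
yg=np.radians(60.06); q=quat(yg)
c=np.array([.4371,.1857])+.0025*np.array([np.cos(yg),np.sin(yg)])
bot.set_gripper(.6)
bot.move_linear((*c,.10),speed=.2)
print(bot.move_linear((*c,.028),speed=.1,until_force=8),bot.read_position())
bot.set_gripper(0,grasp_force=60)
print("w",bot.read_gripper_width(),bot.read_position())
bot.move_linear((*c,.16),speed=.15)
print("w",bot.read_gripper_width(),bot.read_ft_force())
bot.move_pose(b2w(-.098,0,.13),quat(BYAW+np.pi))
Kw,Tw=snap("w2"); 
print("px: deck end corners, chips",w2px(Kw,Tw,[b2w(.046,-.085,.04),b2w(.046,.085,.04),b2w(-.134,-.085,.04),b2w(-.134,.085,.04),b2w(.0083,.0254,.045),b2w(-.0112,-.0347,.045)]).round().tolist())
im=bot.camera("top"); cv2.imwrite("pics/t2.png",cv2.resize(im[90:270,250:520,::-1],None,fx=2.5,fy=2.5)); print(bot.read_clock(),bot.read_position())
E
```

```text
False [0.43895136 0.18803039 0.0286102 ]
w 0.2288752083072243 [0.43879257 0.18790646 0.02858062]
w 0.22644238751559798 [-1.24676162 -1.00729085 -1.73586824]
px: deck end corners, chips [[94.0, 81.0], [140.0, 302.0], [371.0, 81.0], [360.0, 302.0], [173.0, 238.0], [189.0, 159.0]]
6.25 [ 0.54909828 -0.01184781  0.12985318]
```

View pics/w2.png

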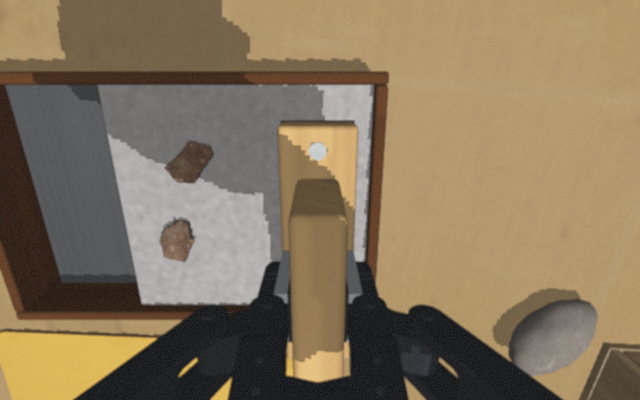

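View pics/t2.png

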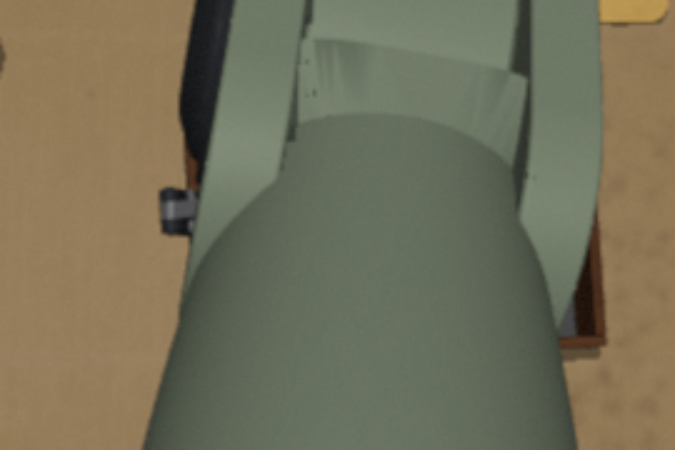

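The wrist view shows the scraper square to the board. Both chips are ahead of it at (190,162) and (177,240), and the deck/trough edge runs from (101,83) to (142,303), within 3 mm of the model. The top view is blocked by the arm. Now I lower and wipe.

```bash
python3 - <<'E'
from h import *
bot.move_linear(b2w(-.098,0,.080),speed=.12)
hit=bot.move_linear(b2w(-.098,0,.064),speed=.025,until_force=5)
z=bot.read_position()[2]; print(hit,z,bot.read_ft_force())
z+=.0003
for x,v in ((-.03,.08),(.015,.07),(.043,.04)):
    bot.move_linear(b2w(x,0,z),speed=v); print(x,bot.read_ft_force().round(1) if hasattr(bot.read_ft_force(),'round') else bot.read_ft_force(),bot.read_gripper_width())
snap("w3"); print(bot.read_position(),bot.read_clock())
E
```

```text
True 0.06849026988396809 [-0.09792824 -0.66267041  3.81749591]
-0.03 [-0.4 -0.2  0.3] 0.22817154974370976
0.015 [ 0.7 -0.3 -1.5] 0.2279770547982699
0.043 [-0.4 -0.6 -1.4] 0.2270942581856104
[ 0.55977804 -0.15361677  0.06874085] 10.0083
```

View pics/w3.png

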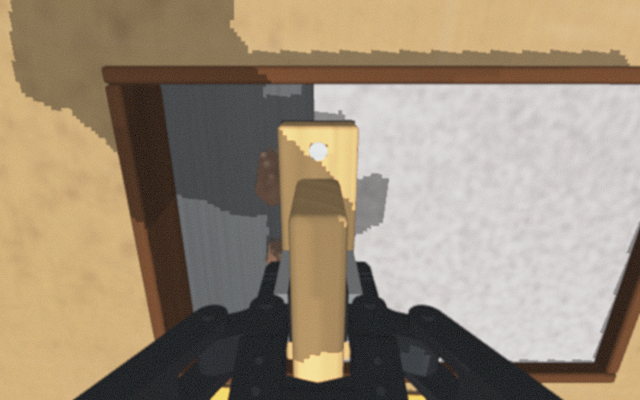

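The wrist view shows the deck behind the scraper empty and both chips past the edge, at (267,178) and (273,250), partly hidden by the block. I'll pull back and check that they dropped.

```bash
python3 - <<'E'
from h import *
z=.0689
bot.move_linear(b2w(-.05,0,z),speed=.1)
Kw,Tw=snap("w4"); print(w2px(Kw,Tw,[b2w(.043,-.085,.04),b2w(.043,.085,.04)]).round().tolist(),bot.read_clock())
print(bot.search_frame("wrist","chip_a"))
E
```

```text
[[125.0, 79.0], [174.0, 358.0]] 11.1417
[{'bbox': [124.0, 233.4, 29.7, 51.3], 'confidence': 0.79}, {'bbox': [102.4, 142.6, 39.6, 63.4], 'confidence': 0.61}]
```

View pics/w4.png

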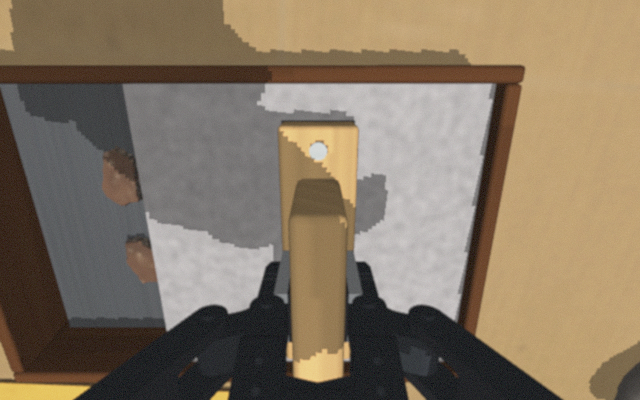

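Both chips lie in the trough, at (120,178) and (140,260), partly hidden by the deck edge and so below deck level. I'll set the scraper down, release, retreat and check from above.

```bash
python3 - <<'E'
from h import *
print(bot.move_linear(b2w(-.05,0,.064),speed=.02,until_force=3),bot.read_position())
bot.set_gripper(.55); p=bot.read_position()
bot.move_linear((p[0],p[1],.19),speed=.12)
bot.move_pose((.40,.25,.25),quat(np.radians(94.1)))
im=bot.camera("top"); cv2.imwrite("pics/t5.png",cv2.resize(im[110:250,310:510,::-1],None,fx=4,fy=4,interpolation=cv2.INTER_CUBIC))
for t in ("chip_a","scraper"): print(t,[(d["bbox"],d["confidence"]) for d in bot.search_frame("top",t)])
im=bot.camera("scene"); cv2.imwrite("pics/s5.png",cv2.resize(im[90:240,270:450,::-1],None,fx=4,fy=4,interpolation=cv2.INTER_CUBIC))
print(bot.read_clock(),bot.read_ft_force())
E
```

```text
True [ 0.55334401 -0.06166235  0.06848206]
chip_a [([436.1, 156.1, 10.4, 18.9], 0.69), ([439.7, 188.8, 10.8, 17.6], 0.54)]
scraper [([367.0, 142.9, 27.5, 78.1], 0.94)]
14.4833 [-0.54879586  0.97119079 -0.68498906]
```

View pics/t5.png

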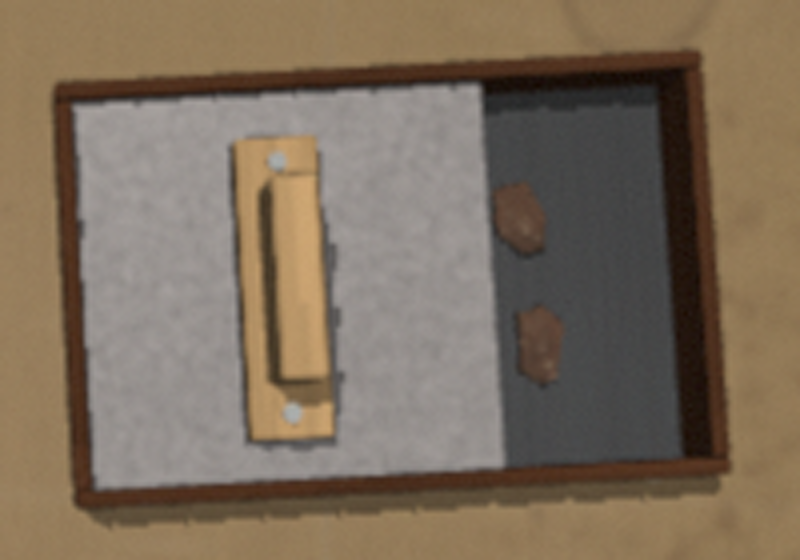

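View pics/s5.png

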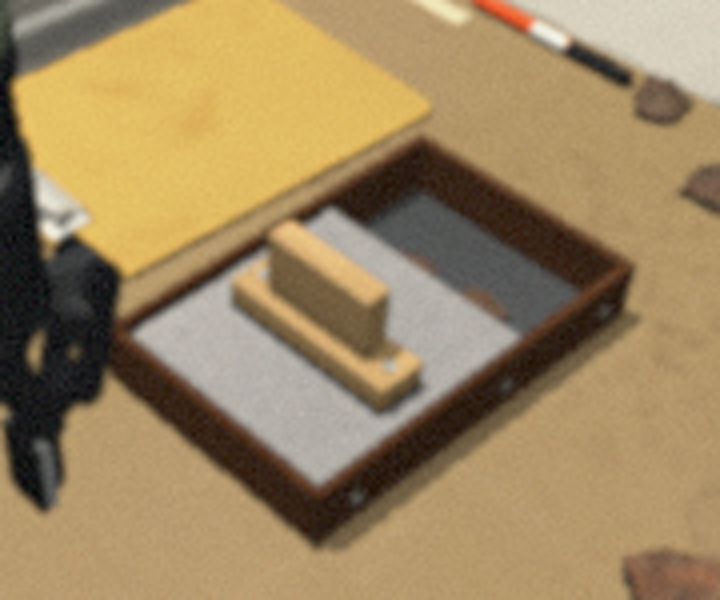

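Both views show the two chips in the trough, at crop pixels (520,218) and (540,343). The scraper stands upright and released on the cleared deck, and the gripper is well clear. I'm handing in.

```bash
python3 -c "
from cell import bot
print(bot.close_job())"
```

```text
the job is handed in; nothing more can be done
None
```

The job is done and handed in at about 14.5 s of the 43 s allowed. I gripped the scraper by its grip, wiped both chips along the deck in one stroke so they dropped into the trough, and left the scraper on the deck, let go of.

- **Last checks:** the final top and scene pictures show both chips in the trough and the deck clear. The scraper stands upright, with the gripper well away from it.
- **Forces:** contact was about 4–5 N when setting the scraper down and under 2 N at the points I read during the wipe.
- **Disagreements:**
  - The wrist camera differed from the top-camera positions by about 2–3 mm. I corrected this for the grasp and left it for the wipe because there was enough clearance.
  - The trained network missed the scraper in the first top picture, so I took its corners from the image myself.
- **Not checked:** I did not measure whether the chips lie flat on the trough floor. One view showed them partly hidden by the deck edge, so they are below deck level.

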